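Set out the stamping and mending things round a returned book

ROBOT

A 6-joint arm with a two-finger parallel gripper is mounted at the origin on a cart in front of the work surface, level with it; the furniture and walls round the work are solid. World frame = base frame: x ahead of the robot, y to its left, z up, the work surface at z = 0. Lengths are in mm, angles in rad, forces in N, time in s.
With the tool pointing down it reaches from about 350 to 775 mm from the base axis. Payload 7.3 kg.
Tool frame: the origin (TCP) lies at the very end of the fingers, on their centre line; the grasp point (between the pads) lies 19 mm behind it; z points along the fingers, y is the line along which they close (so a half turn about z gives the same grasp; the last joint's range is limited). The gripper opens to 92 mm and grips with 3 to 60 N. Pads are 19 mm wide; open, the fingers measure 130 mm over their backs; the gripper's body (75 mm by 190 mm) begins 47 mm behind the grasp point.
Start: joints at [1.047, 0.342, 1.524, -0, 1.275, -0.146], TCP at [193.647, 488.002, 226.741] pointing down, gripper open.
Joint ranges: [-2.53, 2.53], [-0.77, 2.02], [0.04, 2.7], [-1, 4.14], [0.28, 2.66], [-3.11, 3.11]. Speed limits (rad/s): [2.57, 2.57, 3.14, 3.14, 3.14, 3.14].

INTERFACE

Orientations are given as [roll, pitch, yaw] about the fixed x, y, z axes, in that order (R = Rz(yaw) Ry(pitch) Rx(roll)).
In Python, from plant import get_obs, vision, workorder gives the robot as it stands.
- The arm moves only by the shell command python3 -m pendant 'ROWS' [OPENING]. ROWS is a JSON object of lists of equal length, an entry for each row: "dp": the shift along the tool's x, y, z in m, a list of three; "rotation": the turn, a rotation vector about the tool's x, y, z in rad, a list of three. A call has 1 to 8 rows; each row is the pose to reach, as a shift and turn from the pose commanded when the call began, along the tool's axes at that moment; what a row does not reach only later rows make up. A row lasts 1/8 s, in which the tool goes at most 62.5 mm and 10.7 degrees, less where a joint would pass 70% of its speed; a pose out of reach is approached as far as the arm can. A call with a gripper value outside its range is refused whole. OPENING is the finger opening in m, from 0 to 0.0918, set as the call begins (- or left out, the last holds). The fingers move at their own pace and stop on an object; the grip force is fixed at half the most. Time passes only in rows, so rows that repeat a pose let the fingers close. It gives the time, the measured TCP pose, the force, the opening and the grip force at its end, in the units of the state.
- get_obs(): the state, without advancing time (a new reading comes with each control period).
- vision.capture(name): name is "scene" or "top" or "wrist"; returns a dict with "pixels" (400x640x3 uint8, red, green, blue), "vfov" (degrees; the focal length in pixels is half the picture's height over the tangent of half this angle, whatever the lens; pixels are square), "cx", "cy" (the principal point, pixels), "pose" (4x4, takes a point from camera to world coordinates); the wrist camera has in their place "T_tool_cam" (4x4, takes a point from camera to tool coordinates, whose origin is the TCP and whose axes are the flange's). Camera axes: x right, y up, looking along -z (the intrinsics and any distortion apply to the point x, -y, -z); pixel columns grow to the right and rows downward; lengths in mm; the calibration is good to about 2 mm. A picture is of the moment at which its call begins: read the wrist's pose just before it. There is no depth.
- workorder.close_job(): hands the job in; it is judged then, once.
The state is a dict: "time": time; "joint_positions": joint angles; "dq": joint speeds; "tau": joint torques, N m; "tool_pos": TCP position; "tcp_rot": TCP orientation; "contact_force": force on the tool from outside, world axes, zero at the start; "moment": the same for the moment, N m; "grip_width": finger opening in mm; "finger_force": force on a finger pad.
Only numpy, scipy, OpenCV 4.12 (cv2) and the standard library are available. Lean on these libraries where they do the work, as an engineer would, in place of code of your own. Each camera call takes 0.05 s, during which the arm holds its last target. There are 200 camera calls.

TASK

The returned blue book lying by itself in the middle of the desk is to be stamped and mended next, so set the things out round it, square to the book and level with its middle, without shifting the book. The dark grey metal ink-pad tin goes flat on the left of the book, 3 cm from its edge and lengthwise along it, with the date stamp standing in the middle of the tin, lengthwise with it; the stapler goes on the right of the book, lengthwise along it on its own base, leaving a 5 cm lane. Take the glue stick out of the rack, leaving the two highlighters beside it standing in their wells, and stand it upright midway in the lane between book and stapler.

Things in the scene. Friction and masses are not known exactly. Their poses are not given: they have to be found in the camera images.
- book: closed blue hardcover book lying flat by itself in mid-desk (not those in the pile at the back left), 180 (x) x 120 (y) x 14 mm, loose, 0.4 kg. Origin: centre of its underside. Its x axis (long side) points away from the robot within about 17 degrees, its y axis to the robot's left, z up; left and right of the book are as the robot sees it, along its +y and -y.
- ink_pad: closed flat ink-pad tin of plain dark grey metal with a level lid, a paler panel in the middle, 60 (x) x 90 (y) x 15 mm, loose (the red one at the far left is not part of the job). Origin: centre of its underside, z up, long side along its y. Grasp across the 60 mm.
- date_stamp: upright self-inking date stamp, black open frame with a rounded blue handle cap on top, 36 (x) x 62 (y) x 102 mm high, loose. Origin: centre of its underside, z up, long side along its y. The cap, 34 mm across x, spans 76 to 102 mm above the underside and is fixed to the frame: grasp it there across x.
- stapler: desk stapler lying on its base, 36 (x) x 138 (y) x 53 mm high, loose, 0.25 kg. Origin: centre of its underside, z up, long side along its y. Either end may point ahead. The base plate is 36 mm wide and 8 mm high; above it the arm, 24 mm across x, spans 27 to 53 mm above the underside and does not open: grasp it there across x, at the middle of its length.
- glue_stick: plain cylindrical glue stick, 25 mm diameter, 91 mm tall, standing in the middle well of the rack, loose; the well is 28 mm wide and its floor is 6 mm above the desk. Origin: centre of its underside, z up.
- rack: small wooden block on a dark base plate, fixed, 64 (x) x 132 (y) x 40 mm high, with three round wells 34 mm deep in a row along its y, 36 mm apart. Origin: centre of its underside. The middle well holds the glue stick, the outer two a highlighter each; the fingers fit beside the glue stick only in front of and behind the row (along the rack's x), 57 mm of the stick standing out of the block.
- highlighter_0: slim grey highlighter with black cap, 18 mm diameter, 88 mm tall, standing loose in the rack's well at +y. Origin: centre of its underside, z up.
- highlighter_1: the same kind of highlighter in the rack's well at -y. Origin: centre of its underside, z up.

How it is judged (in metres and radians):
At the end, for the whole second after the job is handed in: In book's frame: ink pad 120 mm left, stapler 128 and glue stick 86 mm right of its centre (15, 15, 12 mm), level with it (15 mm), parallel (0.2 rad); stamp upright centred on pad (12 mm across, 14 along, 0.25 rad); highlighters in wells; book unmoved (15 mm); all upright, at rest (y of ink_pad in the frame of book between 0.105 and 0.135 m and x of ink_pad in the frame of book between -0.015 and 0.015 m and angle between the y axis of each of ink_pad, stapler and the x axis of book, either way round below 0.2 rad and height (world z) of ink_pad below 0.006 m and angle between each of ink_pad, date_stamp, glue_stick's own z axis and vertical below 0.1 rad and x of date_stamp in the frame of ink_pad between -0.012 and 0.012 m and y of date_stamp in the frame of ink_pad between -0.014 and 0.014 m and z of date_stamp in the frame of ink_pad between 0.01 and 0.02 m and angle between the y axis of date_stamp and the y axis of ink_pad, either way round below 0.25 rad and y of stapler in the frame of book between -0.143 and -0.113 m and x of stapler in the frame of book between -0.015 and 0.015 m and angle between stapler's own z axis and vertical below 0.15 rad and height (world z) of stapler below 0.008 m and y of glue_stick in the frame of book between -0.098 and -0.074 m and x of glue_stick in the frame of book between -0.015 and 0.015 m and height (world z) of glue_stick below 0.005 m and distance of book from where it was at the start of the episode below 0.015 m and angle between each of highlighter_0, highlighter_1's own z axis and vertical below 0.3 rad and z of each of highlighter_0, highlighter_1 in the frame of rack below 0.025 m and horizontal distance between each of highlighter_0, highlighter_1 and rack below 0.05 m and linear speed of each of ink_pad, date_stamp, stapler, glue_stick below 0.02 m/s); the robot touches nothing.
It fails at once if the book is shifted by more than 15 mm (distance of book from where it was at the start of the episode above 0.015 m).
It fails at once if a highlighter is tipped or pulled out of the rack (angle between any of highlighter_0, highlighter_1's own z axis and vertical above 0.3 rad or z of any of highlighter_0, highlighter_1 in the frame of rack above 0.025 m).
It also fails if it takes over 118 s, if anything falls off the work surface, if the arm or the gripper's body presses on something with over 40 N, if the wrist force passes 120 N, or if a joint passes its speed limit or range.

## Working session

There is one attempt and no reset: what is moved stays moved. The work goes in short steps, Python scripts to look and compute and a shell command to move; the robot and the scene stay as the last step left them, time stands still between calls to the robot, and variables do not carry over. Pictures are saved under pics/ and viewed, at most 14 in all, crops included, and the job is handed in when it is done.

```bash
ls; mkdir -p pics
python3 - <<'E'
from plant import get_obs, vision
import cv2,numpy as np
o=get_obs();print({k:o[k] for k in('time','tool_pos','tcp_rot','grip_width')})
for n in('scene','top'):
    c=vision.capture(n);cv2.imwrite(f'pics/{n}0.png',c['pixels'][:,:,::-1]);print({k:v for k,v in c.items() if k!='pixels'})
c=vision.capture('wrist');print({k:v for k,v in c.items() if k!='pixels'})
E
```

```text
pics
{'time': 0.0, 'tool_pos': array([193.44844762, 487.63297007, 226.07275265]), 'tcp_rot': array([-3.14010626e+00, -1.96477232e-04,  2.76378082e+00]), 'grip_width': 91.57211809239674}
{'vfov': 53.08833698387386, 'cx': 324.5137946229146, 'cy': 196.15117330356128, 'pose': array([[ 8.71380165e-01,  3.80243509e-01, -3.10018517e-01,
         1.46232626e+02],
       [-4.90515796e-01,  6.62953795e-01, -5.65585112e-01,
        -6.32493739e+02],
       [-9.53211536e-03,  6.44908629e-01,  7.64200235e-01,
         8.78383750e+02],
       [ 0.00000000e+00,  0.00000000e+00,  0.00000000e+00,
         1.00000000e+00]])}
{'vfov': 49.41705058638769, 'cx': 317.63201383759895, 'cy': 199.89225466980506, 'pose': array([[ 1.12643733e-02,  9.96578090e-01, -8.18854359e-02,
         3.79595451e+02],
       [-9.99914396e-01,  1.17714667e-02,  5.71257574e-03,
        -7.20636960e+00],
       [ 6.65693950e-03,  8.18140776e-02,  9.96625377e-01,
         1.18857603e+03],
       [ 0.00000000e+00,  0.00000000e+00,  0.00000000e+00,
         1.00000000e+00]])}
{'vfov': 62.46182662645489, 'cx': 316.10989819935804, 'cy': 195.7982570658036, 'T_tool_cam': array([[-2.13700152e-04,  9.67970900e-01,  2.51062327e-01,
         6.73508645e+01],
       [ 9.99999976e-01,  1.96202864e-04,  9.47234285e-05,
         4.72925101e-01],
       [ 4.24303748e-05,  2.51062341e-01, -9.67970919e-01,
        -1.57377035e+02],
       [ 0.00000000e+00,  0.00000000e+00,  0.00000000e+00,
         1.00000000e+00]])}
```

View pics/scene0.png

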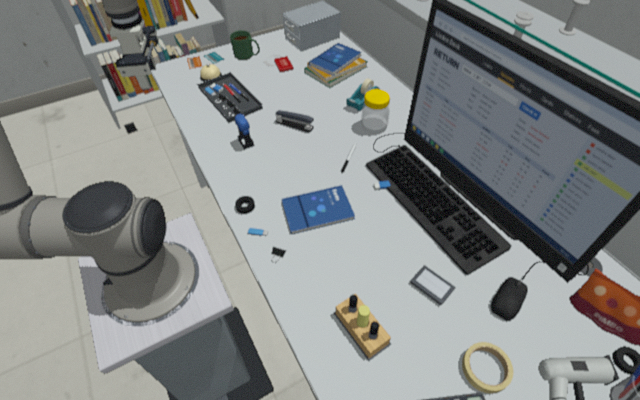

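View pics/top0.png

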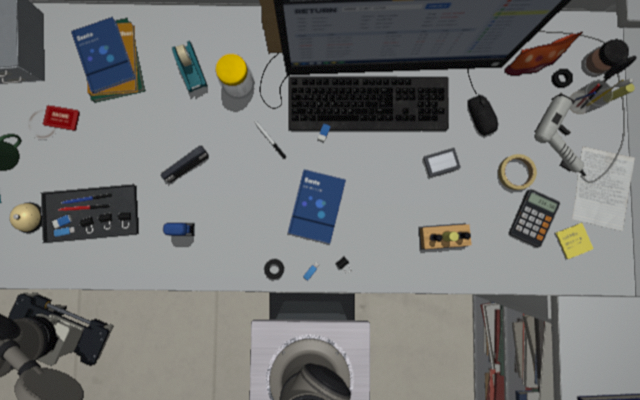

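Scene: the book is in the middle (top view ~317,207), stapler at (184,163), stamp at (179,229), tin at (441,162) and rack at (445,237). Next I'll measure with masks.

```bash
cat > h.py <<'E'
import numpy as np,cv2,sys
from plant import get_obs,vision
from scipy.spatial.transform import Rotation as R
def cam(n):
    if n=='wrist':
        o=get_obs();c=vision.capture(n);T=np.eye(4);T[:3,:3]=R.from_euler('xyz',o['tcp_rot']).as_matrix();T[:3,3]=o['tool_pos'];c['pose']=T@c['T_tool_cam']
    else:c=vision.capture(n)
    c['f']=200/np.tan(np.radians(c['vfov']/2));return c
def ray(c,uv,z):
    uv=np.atleast_2d(uv).astype(float);d=np.c_[(uv[:,0]-c['cx'])/c['f'],-(uv[:,1]-c['cy'])/c['f'],-np.ones(len(uv))]@c['pose'][:3,:3].T
    p=c['pose'][:3,3];return (p+d*((z-p[2])/d[:,2])[:,None])[:,:2]
def rect(P):
    (x,y),(w,h),a=cv2.minAreaRect(P.astype(np.float32))
    if w<h:w,h,a=h,w,a+90
    return np.round([x,y,w,h,(a+90)%180-90],1)   # a = long side direction, deg
def comps(c,mask,z,box=None,amin=60):
    m=mask.astype(np.uint8)
    if box:b=np.zeros_like(m);b[box[1]:box[3],box[0]:box[2]]=1;m&=b
    for k in cv2.findContours(m,cv2.RETR_EXTERNAL,cv2.CHAIN_APPROX_NONE)[0]:
        if cv2.contourArea(k)>amin:
            q=k[:,0]; print('px',q.mean(0).round(),'area',cv2.contourArea(k),'world x,y,L,W,ang',rect(ray(c,q,z)))
def to(x,y,z,yaw=None):
    """shift/turn in tool axes to a tool-down pose with the closing line at angle (deg) yaw of tool x"""
    o=get_obs();A=R.from_euler('xyz',o['tcp_rot'])
    d=A.inv().apply(np.array([x,y,z])-o['tool_pos'])/1000
    y0=np.degrees(o['tcp_rot'][2])
    if yaw is None:yaw=y0
    yaw=y0+(yaw-y0+90)%180-90
    r=(A.inv()*R.from_euler('xyz',[np.pi,0,np.radians(yaw)])).as_rotvec()
    print('dp',d.round(4),'rot',r.round(3),'j6',o['joint_positions'][5].round(2),'yaw now',y0.round(1))
E
python3 - <<'E'
from h import *
c=cam('top');p=c['pixels'];h=cv2.cvtColor(p,cv2.COLOR_RGB2HSV)
H,S,V=h[...,0],h[...,1],h[...,2]
blue=(H>95)&(H<125)&(S>110)
dark=(V<110)
print('book');comps(c,blue,14,(270,160,360,250))
print('cap');comps(c,blue,95,(150,210,210,250))
print('pad');comps(c,(V<150),15,(415,140,470,185))
print('stapler');comps(c,dark,45,(150,135,220,190))
print('rack');comps(c,(S>90)&(H>8)&(H<30),40,(410,215,480,258))
im=p[130:260,140:490,::-1]
cv2.imwrite('pics/crop1.png',cv2.resize(im,None,fx=2.2,fy=2.2,interpolation=cv2.INTER_CUBIC))
E
```

```text
book
px [317. 206.] area 2630.5 world x,y,L,W,ang [459.4 -10.8 175.8 114.6 -13.4]
cap
px [176. 229.] area 250.0 world x,y,L,W,ang [393.4 338.1  65.3  27.5 -89.4]
pad
px [441. 163.] area 820.5 world x,y,L,W,ang [ 581.8 -349.8   99.7   67.9  -72.8]
stapler
px [185. 165.] area 740.5 world x,y,L,W,ang [560.7 339.2 135.2  45.5 -52.4]
rack
px [448. 236.] area 919.5 world x,y,L,W,ang [ 381.6 -351.   130.9   56.9  -85.1]
```

View pics/crop1.png

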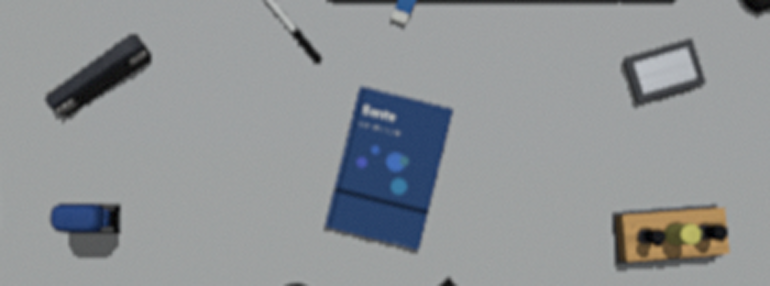

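The crop agrees with the masks: the book leans about 13° to the right, the stapler lies diagonal, and the stamp lies along y. I'll start with the stapler.

```bash
python3 -c "
from h import *
to(561,339,230,-52.4)"
```

```text
dp [-0.3965 -0.0028 -0.0037] rot [-0.001  0.     0.537] j6 -0.15 yaw now 158.4
```

```bash
python3 -m pendant '{"dp":[[-0.397,-0.003,-0.004],[-0.397,-0.003,-0.004],[-0.397,-0.003,-0.004],[-0.397,-0.003,-0.004],[-0.397,-0.003,-0.004],[-0.397,-0.003,-0.004],[-0.397,-0.003,-0.004],[-0.397,-0.003,-0.004]],"rotation":[[0,0,0.537],[0,0,0.537],[0,0,0.537],[0,0,0.537],[0,0,0.537],[0,0,0.537],[0,0,0.537],[0,0,0.537]]}' 0.0918
python3 -c "
from h import *
c=cam('wrist');p=c['pixels'];cv2.imwrite('pics/w1.png',p[:,:,::-1])
V=p.max(2);comps(c,V<100,53,amin=800);to(561,339,230,-52.4)"
```

```text
time: 1.2
tool_pos: [562.7, 337.5, 229.6]
tcp_rot: [-3.14, -0.0, 2.224]
contact_force: [-0.9, 0.9, -0.6]
grip_width: 91.8
finger_force: 0.0
px [ 16. 189.] area 1516.0 world x,y,L,W,ang [325.6 138.4  54.6  39.7 -66.1]
px [326. 168.] area 3619.0 world x,y,L,W,ang [566.9 348.4 133.4  31.7 -54.9]
px [413. 252.] area 107452.5 world x,y,L,W,ang [619.7 269.8 794.3 383.7  37.5]
px [ 8. 57.] area 801.0 world x,y,L,W,ang [256.9 250.2  60.4  23.1  88.9]
px [177.  63.] area 4589.5 world x,y,L,W,ang [391.9 343.6  69.7  68.    0.8]
px [350.   9.] area 1214.5 world x,y,L,W,ang [493.8 474.5  64.4  27.4  37.4]
dp [ 0.0007  0.     -0.    ] rot [-0.001 -0.001 -0.001] j6 -0.23 yaw now 127.5
```

View pics/w1.png

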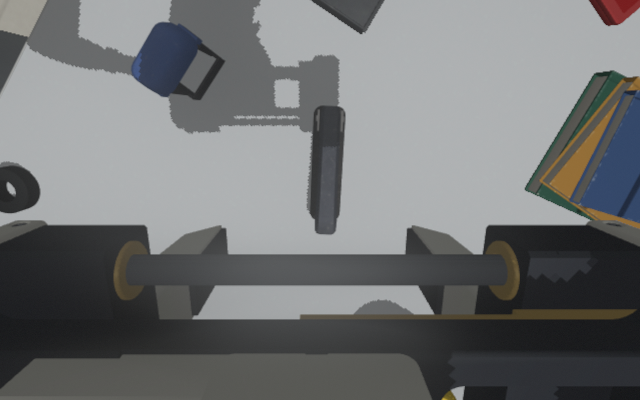

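The stapler shows at rows 107–234, cols 308–345, between the fingers. Both views agree on its position lengthwise; across it, the fingers will centre it.

```bash
python3 -c "
from h import *
to(567,346,100,-54.5);to(567,346,20,-54.5)"
```

```text
dp [0.0025 0.0092 0.13  ] rot [-0.001 -0.001  0.035] j6 -0.23 yaw now 127.5
dp [0.0025 0.0093 0.21  ] rot [-0.001 -0.001  0.035] j6 -0.23 yaw now 127.5
```

```bash
python3 -m pendant '{"dp":[[0.003,0.009,0.05],[0.003,0.009,0.11],[0.003,0.009,0.15],[0.003,0.009,0.18],[0.003,0.009,0.2],[0.003,0.009,0.21],[0.003,0.009,0.21],[0.003,0.009,0.21]],"rotation":[[0,0,0.035],[0,0,0.035],[0,0,0.035],[0,0,0.035],[0,0,0.035],[0,0,0.035],[0,0,0.035],[0,0,0.035]]}' 0.0918
python3 -m pendant '{"dp":[[0,0,0],[0,0,0],[0,0,0],[0,0,0],[0,0,0],[0,0,0]],"rotation":[[0,0,0],[0,0,0],[0,0,0],[0,0,0],[0,0,0],[0,0,0]]}' 0.01
```

```text
time: 2.25
tool_pos: [567.2, 347.3, 22.0]
tcp_rot: [3.14, 0.0, 2.192]
contact_force: [0.8, 0.2, 0.0]
grip_width: 92.0
finger_force: 0.0
time: 3.0
tool_pos: [566.8, 346.7, 20.7]
tcp_rot: [3.142, -0.0, 2.192]
contact_force: [-0.1, -0.5, 0.3]
grip_width: 36.2
finger_force: 0.0
```

```bash
python3 -m pendant '{"dp":[[0,0,0],[0,0,0],[0,0,0],[0,0,0]],"rotation":[[0,0,0],[0,0,0],[0,0,0],[0,0,0]]}' 0.01
python3 -m pendant '{"dp":[[0,0,-0.04],[0,0,-0.09],[0,0,-0.13],[0,0,-0.15],[0,0,-0.15]],"rotation":[[0,0,0],[0,0,0],[0,0,0],[0,0,0],[0,0,0]]}' 
python3 -c "
from h import *
to(430,-135.5,170,-13.4)"
```

```text
time: 3.5
tool_pos: [567.5, 347.0, 21.3]
tcp_rot: [3.14, 0.0, 2.192]
contact_force: [3.1, 2.3, 2.5]
grip_width: 22.4
finger_force: 30.0
time: 4.12
tool_pos: [566.6, 346.5, 171.3]
tcp_rot: [3.141, 0.0, 2.192]
contact_force: [0.3, -0.2, -3.6]
grip_width: 22.4
finger_force: 30.0
dp [-0.3125 -0.3915  0.0013] rot [ 0.     0.    -0.716] j6 -0.19 yaw now 125.6
```

```bash
python3 -m pendant '{"dp":[[-0.05,-0.062,0],[-0.1,-0.125,0],[-0.14,-0.175,0],[-0.18,-0.225,0],[-0.22,-0.275,0],[-0.26,-0.325,0],[-0.3,-0.375,0],[-0.3125,-0.3915,0]],"rotation":[[0,0,-0.1],[0,0,-0.2],[0,0,-0.3],[0,0,-0.4],[0,0,-0.5],[0,0,-0.6],[0,0,-0.7],[0,0,-0.716]]}'
python3 -c "
from h import *
c=cam('scene');p=c['pixels'];h=cv2.cvtColor(p,cv2.COLOR_RGB2HSV);b=lambda h:(h[...,0]>95)&(h[...,0]<125)&(h[...,1]>110)
comps(c,b(h),14,(260,160,380,250))
c=cam('wrist');p=c['pixels'];cv2.imwrite('pics/w2.png',p[:,:,::-1]);h=cv2.cvtColor(p,cv2.COLOR_RGB2HSV);comps(c,b(h),14,amin=1000)
to(430,-135.5,170,-13.4)"
```

```text
time: 5.12
tool_pos: [428.3, -135.5, 169.0]
tcp_rot: [3.141, -0.004, 2.909]
contact_force: [0.6, -0.7, -3.7]
grip_width: 22.6
finger_force: 30.0
px [303. 212.] area 674.0 world x,y,L,W,ang [421.1  -8.1 111.   98.4  76.6]
px [465. 163.] area 15699.0 world x,y,L,W,ang [451.7 -10.3 159.8 118.2 -13.4]
dp [-0.0014  0.0041 -0.001 ] rot [-0.001 -0.004 -0.007] j6 -1.81 yaw now 166.2
```

View pics/w2.png

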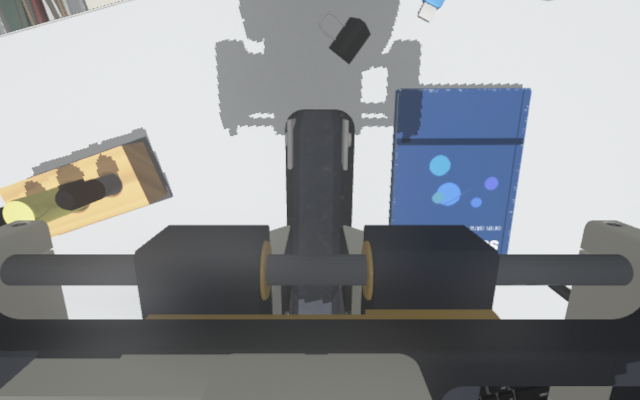

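The wrist view confirms the book's angle and width. The held stapler's near end (row 110) is directly under the camera, 67 mm from the TCP, so it is centred. Lowering it now.

```bash
python3 -c "
from h import *
to(430.8,-136,22,-13.4)"
```

```text
dp [-0.0029  0.0039  0.147 ] rot [-0.001 -0.004 -0.007] j6 -1.81 yaw now 166.2
```

```bash
python3 -m pendant '{"dp":[[-0.003,0.004,0.04],[-0.003,0.004,0.08],[-0.003,0.004,0.11],[-0.003,0.004,0.13],[-0.003,0.004,0.14],[-0.003,0.004,0.145],[-0.003,0.004,0.147],[-0.003,0.004,0.147]],"rotation":[[0,0,-0.007],[0,0,-0.007],[0,0,-0.007],[0,0,-0.007],[0,0,-0.007],[0,0,-0.007],[0,0,-0.007],[0,0,-0.007]]}'
python3 -m pendant '{"dp":[[0,0,0],[0,0,0],[0,0,0],[0,0,0],[0,0,0]],"rotation":[[0,0,0],[0,0,0],[0,0,0],[0,0,0],[0,0,0]]}' 0.05
python3 -m pendant '{"dp":[[0,0,-0.04],[0,0,-0.09],[0,0,-0.13],[0,0,-0.16],[0,0,-0.18],[0,0,-0.18]],"rotation":[[0,0,0],[0,0,0],[0,0,0],[0,0,0],[0,0,0],[0,0,0]]}' 0.0918
python3 -c "
from h import *
to(582,-350,200,-72.8+90)"
```

```text
time: 6.22
tool_pos: [434.7, -131.3, 24.1]
tcp_rot: [-3.141, 0.001, 2.915]
contact_force: [0.4, 1.5, -3.2]
grip_width: 22.4
finger_force: 30.0
time: 6.85
tool_pos: [434.4, -131.2, 23.7]
tcp_rot: [3.142, 0.0, 2.915]
contact_force: [0.1, -0.1, 0.2]
grip_width: 49.9
finger_force: 0.0
time: 7.6
tool_pos: [435.0, -131.5, 204.8]
tcp_rot: [-3.141, 0.003, 2.915]
contact_force: [0.1, -0.1, -0.3]
grip_width: 91.3
finger_force: 0.0
dp [-0.1923 -0.1798  0.0055] rot [-0.001  0.003 -0.527] j6 -1.81 yaw now 167.0
```

```bash
python3 -c "
from h import *
to(590,-380,200,-72.8)"
```

```text
dp [-0.2069 -0.2073  0.0056] rot [1.000e-03 3.000e-03 1.044e+00] j6 -1.81 yaw now 167.0
```

```bash
python3 -m pendant '{"dp":[[-0.04,-0.04,0],[-0.08,-0.08,0],[-0.12,-0.12,0],[-0.16,-0.16,0],[-0.207,-0.207,0.006],[-0.207,-0.207,0.006],[-0.207,-0.207,0.006],[-0.207,-0.207,0.006]],"rotation":[[0,0,0.15],[0,0,0.3],[0,0,0.45],[0,0,0.6],[0,0,0.75],[0,0,0.9],[0,0,1.044],[0,0,1.044]]}' 0.0918
python3 -m pendant '{"dp":[[0,0,0],[0,0,0]],"rotation":[[0,0,0],[0,0,0]]}'
python3 -c "
from h import *
c=cam('wrist');p=c['pixels'];cv2.imwrite('pics/w3.png',p[:,:,::-1])
V=p.max(2);comps(c,V<130,15,(100,0,540,224),amin=800);to(590,-380,200,-72.8)"
```

```text
time: 8.6
tool_pos: [589.1, -379.3, 195.4]
tcp_rot: [-3.14, -0.003, 1.872]
contact_force: [0.6, 0.7, 0.4]
grip_width: 91.8
finger_force: 0.0
time: 8.85
tool_pos: [589.5, -379.2, 197.6]
tcp_rot: [3.142, -0.0, 1.873]
contact_force: [0.3, -0.1, 0.7]
grip_width: 91.4
finger_force: 0.0
px [319. 150.] area 4842.0 world x,y,L,W,ang [ 584.3 -353.9   88.4   60.3  -72.7]
px [150.  94.] area 2979.5 world x,y,L,W,ang [ 409.2 -353.5  127.3   24.   -85. ]
px [483. 115.] area 24526.0 world x,y,L,W,ang [ 748.2 -266.4  214.3  156.7  -89.2]
dp [-0.0008  0.0003 -0.0022] rot [0.    0.    0.001] j6 -0.98 yaw now 107.3
```

View pics/w3.png

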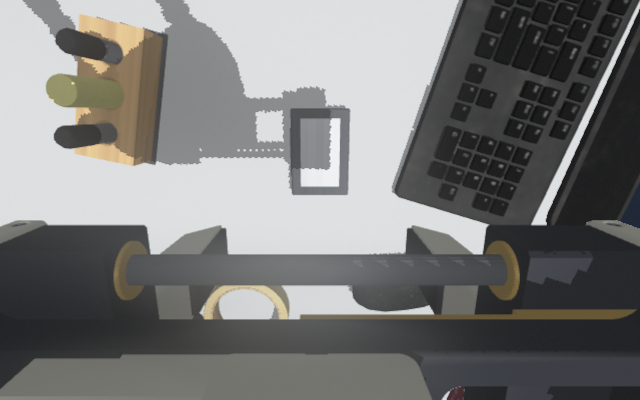

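The tin is at (319,150) px, i.e. world (584,-354), angle -72.7°. The keyboard is close on the right, so I'll open to only 80 mm.

```bash
python3 -c "
from h import *
to(584.3,-353.9,4,-72.7)"
```

```text
dp [0.0258 0.0025 0.1938] rot [ 0.     0.    -0.001] j6 -0.98 yaw now 107.3
```

```bash
python3 -m pendant '{"dp":[[0.026,0.0025,0.04],[0.026,0.0025,0.08],[0.026,0.0025,0.12],[0.026,0.0025,0.15],[0.026,0.0025,0.17],[0.026,0.0025,0.182],[0.026,0.0025,0.182],[0.026,0.0025,0.182]],"rotation":[[0,0,0],[0,0,0],[0,0,0],[0,0,0],[0,0,0],[0,0,0],[0,0,0],[0,0,0]]}' 0.08
python3 -c "
from h import *
to(584.3,-353.9,4,-72.7)"
```

```text
time: 9.9
tool_pos: [584.9, -354.4, 17.0]
tcp_rot: [3.14, 0.002, 1.871]
contact_force: [-0.0, 0.5, 0.5]
grip_width: 80.2
finger_force: 0.0
dp [ 0.0007 -0.0005  0.013 ] rot [ 0.001  0.002 -0.002] j6 -0.96 yaw now 107.2
```

```bash
python3 -m pendant '{"dp":[[0,0,0.006],[0,0,0.012],[0,0,0.012],[0,0,0.012]],"rotation":[[0,0,0],[0,0,0],[0,0,0],[0,0,0]]}' 0.08
python3 -m pendant '{"dp":[[0,0,0],[0,0,0],[0,0,0],[0,0,0],[0,0,0]],"rotation":[[0,0,0],[0,0,0],[0,0,0],[0,0,0],[0,0,0]]}' 0.04
python3 -m pendant '{"dp":[[0,0,-0.03],[0,0,-0.07],[0,0,-0.11],[0,0,-0.13],[0,0,-0.13],[0,0,-0.13]],"rotation":[[0,0,0],[0,0,0],[0,0,0],[0,0,0],[0,0,0],[0,0,0]]}'
python3 -c "
from h import *
to(488,106,133,-13.4)"
```

```text
time: 10.4
tool_pos: [584.3, -353.9, 3.7]
tcp_rot: [3.142, -0.0, 1.871]
contact_force: [0.1, -0.1, -0.6]
grip_width: 80.0
finger_force: 0.0
time: 11.02
tool_pos: [584.3, -353.9, 3.8]
tcp_rot: [3.141, 0.0, 1.871]
contact_force: [0.8, 1.7, 0.6]
grip_width: 59.5
finger_force: 30.0
time: 11.78
tool_pos: [583.6, -353.4, 132.1]
tcp_rot: [-3.14, -0.002, 1.871]
contact_force: [-0.2, 0.3, -1.1]
grip_width: 59.7
finger_force: 30.0
dp [0.4672 0.0444 0.    ] rot [-0.    -0.003 -1.037] j6 -0.96 yaw now 107.2
```

```bash
python3 -m pendant '{"dp":[[0.055,0.005,0],[0.11,0.01,0],[0.165,0.016,0],[0.22,0.021,0],[0.275,0.026,0],[0.33,0.031,0],[0.385,0.037,0],[0.43,0.041,0]],"rotation":[[0,0,-0.13],[0,0,-0.26],[0,0,-0.39],[0,0,-0.52],[0,0,-0.65],[0,0,-0.78],[0,0,-0.91],[0,0,-1.037]]}'
python3 -m pendant '{"dp":[[0,0,0],[0,0,0]],"rotation":[[0,0,0],[0,0,0]]}'
python3 -c "
from h import *
to(488.3,105.3,130,-13.4)"
```

```text
time: 12.78
tool_pos: [494.8, 71.0, 132.4]
tcp_rot: [-3.141, -0.003, 2.913]
contact_force: [-0.2, -0.3, -0.3]
grip_width: 59.7
finger_force: 30.0
time: 13.02
tool_pos: [496.0, 68.7, 132.9]
tcp_rot: [-3.141, -0.001, 2.907]
contact_force: [0.5, -0.1, -0.2]
grip_width: 59.3
finger_force: 30.0
dp [0.016  0.0338 0.0029] rot [-0.001 -0.001 -0.   ] j6 -1.35 yaw now 166.6
```

```bash
python3 -m pendant '{"dp":[[0.016,0.034,0.01],[0.016,0.034,0.04],[0.016,0.034,0.07],[0.016,0.034,0.09],[0.016,0.034,0.1],[0.016,0.034,0.1]],"rotation":[[0,0,0],[0,0,0],[0,0,0],[0,0,0],[0,0,0],[0,0,0]]}'
python3 -m pendant '{"dp":[[0,0,0],[0,0,0]],"rotation":[[0,0,0],[0,0,0]]}'
python3 -c "
from h import *
to(488.3,105.3,5,-13.4)"
```

```text
time: 13.78
tool_pos: [488.6, 105.0, 33.2]
tcp_rot: [-3.141, -0.001, 2.906]
contact_force: [-0.5, 0.1, -0.3]
grip_width: 59.6
finger_force: 30.0
time: 14.02
tool_pos: [489.2, 105.7, 34.5]
tcp_rot: [3.141, 0.002, 2.908]
contact_force: [0.2, 0.2, -0.5]
grip_width: 59.3
finger_force: 30.0
dp [ 0.0008 -0.0007  0.0295] rot [ 0.001  0.002 -0.   ] j6 -1.28 yaw now 166.6
```

```bash
python3 -m pendant '{"dp":[[0,0,0.01],[0,0,0.02],[0,0,0.026],[0,0,0.0295],[0,0,0.0295],[0,0,0.0295]],"rotation":[[0,0,0],[0,0,0],[0,0,0],[0,0,0],[0,0,0],[0,0,0]]}'
python3 -m pendant '{"dp":[[0,0,0],[0,0,0],[0,0,0]],"rotation":[[0,0,0],[0,0,0],[0,0,0]]}' 0.068
python3 -m pendant '{"dp":[[0,0,-0.04],[0,0,-0.1],[0,0,-0.16],[0,0,-0.195],[0,0,-0.195],[0,0,-0.195]],"rotation":[[0,0,0],[0,0,0],[0,0,0],[0,0,0],[0,0,0],[0,0,0]]}'
python3 -c "
from h import *
c=cam('wrist');p=c['pixels'];cv2.imwrite('pics/w4.png',p[:,:,::-1])
V=p.max(2);comps(c,V<110,15,(200,0,420,224),amin=800)
c=cam('top');p=c['pixels'];h=cv2.cvtColor(p,cv2.COLOR_RGB2HSV);V=h[...,2]
comps(c,(h[...,0]>95)&(h[...,0]<125)&(h[...,1]>110),14,(270,160,360,250));comps(c,V<100,45,(340,140,400,270))
to(393,338,200,90)"
```

```text
time: 14.78
tool_pos: [488.8, 105.8, 4.2]
tcp_rot: [3.141, 0.0, 2.908]
contact_force: [0.3, 0.6, -0.5]
grip_width: 59.6
finger_force: 30.0
time: 15.15
tool_pos: [488.7, 105.8, 4.3]
tcp_rot: [3.141, 0.0, 2.908]
contact_force: [-0.4, 0.1, -0.6]
grip_width: 67.8
finger_force: 0.0
time: 15.9
tool_pos: [488.0, 105.8, 198.3]
tcp_rot: [-3.141, -0.001, 2.908]
contact_force: [0.8, -0.0, 0.6]
grip_width: 68.0
finger_force: 0.0
px [244. 143.] area 1481.0 world x,y,L,W,ang [449.3  24.2 140.2  60.1 -13.7]
px [317. 204.] area 2328.5 world x,y,L,W,ang [459.7 -10.9 175.1 114.8 -13.4]
px [343. 263.] area 60.5 world x,y,L,W,ang [310.4 -84.4  28.5  20.9   0.4]
px [360. 216.] area 577.0 world x,y,L,W,ang [ 432.5 -124.1  142.3   33.   -14.1]
dp [ 0.146  0.204 -0.002] rot [-0.003 -0.002  1.337] j6 -1.28 yaw now 166.6
```

View pics/w4.png

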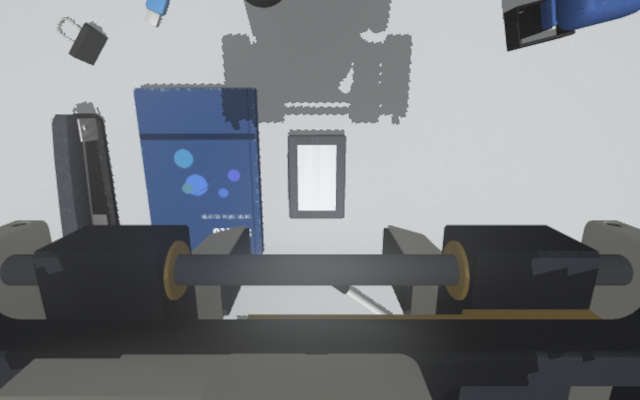

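The book is unmoved, and the tin is square beside it (px 288–345 × 135–217). Next is the stamp.

```bash
python3 -c "
from h import *
to(393,290,220,90)"
```

```text
dp [ 0.1349  0.1573 -0.022 ] rot [-0.003 -0.002  1.337] j6 -1.28 yaw now 166.6
```

```bash
python3 -m pendant '{"dp":[[0.03,0.03,-0.02],[0.07,0.08,-0.022],[0.1,0.12,-0.022],[0.135,0.157,-0.022],[0.135,0.157,-0.022],[0.135,0.157,-0.022],[0.135,0.157,-0.022],[0.135,0.157,-0.022]],"rotation":[[0,0,0.17],[0,0,0.34],[0,0,0.51],[0,0,0.68],[0,0,0.85],[0,0,1.02],[0,0,1.19],[0,0,1.337]]}' 0.0918
python3 -m pendant '{"dp":[[0,0,0],[0,0,0]],"rotation":[[0,0,0],[0,0,0]]}'
python3 -c "
from h import *
c=cam('wrist');p=c['pixels'];cv2.imwrite('pics/w5.png',p[:,:,::-1])
h=cv2.cvtColor(p,cv2.COLOR_RGB2HSV)
comps(c,(h[...,0]>95)&(h[...,0]<128)&(h[...,1]>110),95,(150,0,500,224),amin=800);to(393,290,220,90)"
```

```text
time: 17.0
tool_pos: [393.1, 289.6, 219.8]
tcp_rot: [-3.139, 0.001, 1.566]
contact_force: [0.7, -0.5, 1.1]
grip_width: 91.9
finger_force: 0.0
time: 17.25
tool_pos: [393.5, 289.7, 220.5]
tcp_rot: [-3.14, 0.001, 1.574]
contact_force: [0.3, -0.5, 0.3]
grip_width: 91.8
finger_force: 0.0
px [317. 111.] area 909.5 world x,y,L,W,ang [393.8 357.4  27.2  26.9 -89.1]
dp [ 0.0003 -0.0005  0.0007] rot [-0.001  0.     0.002] j6 0.48 yaw now 90.1
```

View pics/w5.png

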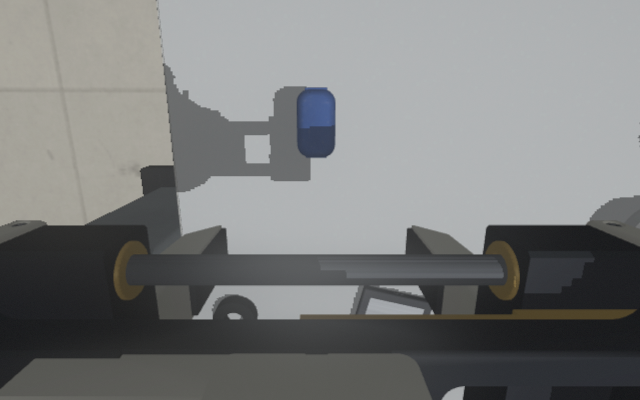

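The whole cap spans cols 297–336 and rows 88–158, square to the image, so its axis lies along y.

```bash
python3 -c "
from h import *
c=cam('wrist');print(ray(c,[[316.5,123],[316.5,88],[316.5,158]],92));P=ray(c,[316.5,123],92)[0];to(P[0],P[1],120,89.8)"
```

```text
[[393.68214561 346.87460633]
 [393.61731288 375.12193539]
 [393.75044876 317.11523135]]
dp [0.0572 0.0002 0.1009] rot [-0.001  0.     0.005] j6 0.48 yaw now 90.1
```

```bash
python3 -m pendant '{"dp":[[0.057,0,0],[0.057,0,0.03],[0.057,0,0.07],[0.057,0,0.11],[0.057,0,0.135],[0.057,0,0.145],[0.057,0,0.145],[0.057,0,0.145]],"rotation":[[0,0,0],[0,0,0],[0,0,0],[0,0,0],[0,0,0],[0,0,0],[0,0,0],[0,0,0]]}' 0.07
python3 -m pendant '{"dp":[[0,0,0],[0,0,0],[0,0,0],[0,0,0],[0,0,0],[0,0,0]],"rotation":[[0,0,0],[0,0,0],[0,0,0],[0,0,0],[0,0,0],[0,0,0]]}' 0.01
python3 -c "
from h import *
print(get_obs()['tool_pos']);to(489,105.8,175,-13.4)"
```

```text
time: 18.35
tool_pos: [394.4, 347.2, 77.3]
tcp_rot: [3.14, -0.001, 1.571]
contact_force: [-0.2, -0.1, -0.6]
grip_width: 69.9
finger_force: 0.0
time: 19.1
tool_pos: [393.7, 346.8, 76.3]
tcp_rot: [3.142, -0.0, 1.571]
contact_force: [0.0, 0.1, 1.6]
grip_width: 33.0
finger_force: 30.0
[393.69508563 346.83298359  76.28805374]
dp [-0.241   0.0953 -0.0987] rot [ 0.    -0.    -1.337] j6 0.58 yaw now 90.0
```

Gripped at 33 mm. Now lift it clear and carry it.

```bash
python3 -m pendant '{"dp":[[0,0,-0.03],[0,0,-0.07],[-0.04,0.02,-0.1],[-0.09,0.035,-0.1],[-0.14,0.055,-0.1],[-0.19,0.075,-0.1],[-0.23,0.09,-0.1],[-0.241,0.095,-0.1]],"rotation":[[0,0,0],[0,0,-0.17],[0,0,-0.34],[0,0,-0.51],[0,0,-0.68],[0,0,-0.85],[0,0,-1.02],[0,0,-1.19]]}'
python3 -m pendant '{"dp":[[0,0,0],[0,0,0],[0,0,0]],"rotation":[[0,0,-0.147],[0,0,-0.147],[0,0,-0.147]]}'
python3 -c "
from h import *
c=cam('wrist');p=c['pixels'];cv2.imwrite('pics/w6.png',p[:,:,::-1]);to(488.7,105.8,110,-13.4)"
```

```text
time: 20.1
tool_pos: [489.3, 103.3, 176.0]
tcp_rot: [-3.141, -0.0, 2.763]
contact_force: [-0.1, -0.2, -0.4]
grip_width: 32.7
finger_force: 30.0
time: 20.48
tool_pos: [488.5, 106.0, 176.1]
tcp_rot: [-3.142, -0.0, 2.905]
contact_force: [-0.3, 0.1, -0.4]
grip_width: 32.8
finger_force: 30.0
dp [-0.0002 -0.0002  0.0661] rot [ 0.    -0.    -0.002] j6 -1.27 yaw now 166.5
```

View pics/w6.png

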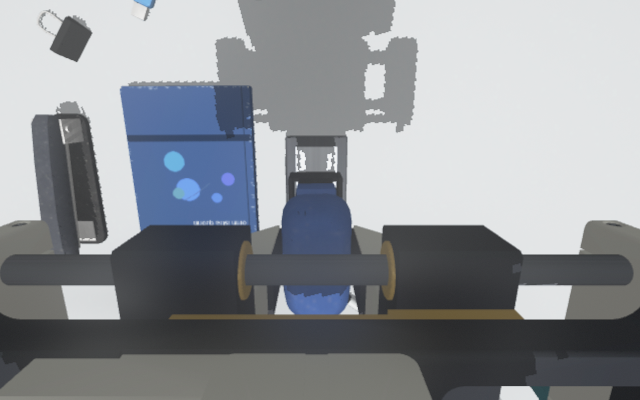

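The stamp hangs upright and nearly centred in the gripper, above the tin (tin near edge at row 136). Lowering slowly.

```bash
python3 -m pendant '{"dp":[[0,0,0.03],[0,0,0.06],[0,0,0.074],[0,0,0.079],[0,0,0.082],[0,0,0.084],[0,0,0.084],[0,0,0.084]],"rotation":[[0,0,0],[0,0,0],[0,0,0],[0,0,0],[0,0,0],[0,0,0],[0,0,0],[0,0,0]]}'
python3 -m pendant '{"dp":[[0,0,0],[0,0,0],[0,0,0],[0,0,0],[0,0,0]],"rotation":[[0,0,0],[0,0,0],[0,0,0],[0,0,0],[0,0,0]]}' 0.06
python3 -m pendant '{"dp":[[0,0,-0.03],[0,0,-0.08],[0,0,-0.12],[0,0,-0.14],[0,0,-0.14],[0,0,-0.14]],"rotation":[[0,0,0],[0,0,0],[0,0,0],[0,0,0],[0,0,0],[0,0,0]]}'
python3 -c "
from h import *
c=cam('wrist');p=c['pixels'];cv2.imwrite('pics/w7.png',p[:,:,::-1]);to(382,-300,230,4)"
```

```text
time: 21.52
tool_pos: [488.9, 105.8, 92.6]
tcp_rot: [3.141, 0.001, 2.908]
contact_force: [0.6, -0.4, -1.9]
grip_width: 32.7
finger_force: 30.0
time: 22.15
tool_pos: [488.7, 105.8, 92.2]
tcp_rot: [3.142, 0.0, 2.908]
contact_force: [1.3, 0.2, 0.2]
grip_width: 60.1
finger_force: 0.0
time: 22.9
tool_pos: [488.1, 105.8, 231.1]
tcp_rot: [-3.141, -0.002, 2.908]
contact_force: [0.1, 0.5, -0.0]
grip_width: 59.8
finger_force: 0.0
dp [ 0.0091 -0.4193  0.0011] rot [-0.    -0.002 -0.304] j6 -1.28 yaw now 166.6
```

View pics/w7.png

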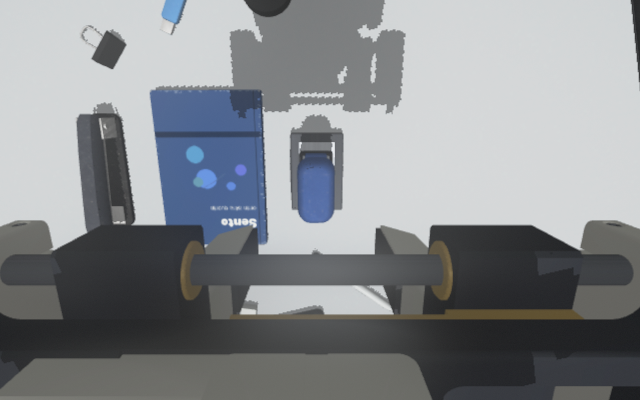

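Stamp and tin centres agree to within about 1 mm. Now the glue stick.

```bash
python3 -c "
from h import *
to(386,-405,240,-85.1)"
```

```text
dp [-0.0191 -0.5205 -0.0089] rot [-0.002 -0.002  1.251] j6 -1.28 yaw now 166.6
```

```bash
python3 -m pendant '{"dp":[[-0.002,-0.06,-0.009],[-0.004,-0.12,-0.009],[-0.007,-0.18,-0.009],[-0.009,-0.24,-0.009],[-0.011,-0.3,-0.009],[-0.013,-0.36,-0.009],[-0.015,-0.42,-0.009],[-0.017,-0.48,-0.009]],"rotation":[[0,0,0.16],[0,0,0.32],[0,0,0.48],[0,0,0.64],[0,0,0.8],[0,0,0.96],[0,0,1.12],[0,0,1.251]]}' 0.06
python3 -m pendant '{"dp":[[0,0,0],[0,0,0],[0,0,0]],"rotation":[[0,0,0],[0,0,0],[0,0,0]]}'
python3 -c "
from h import *
c=cam('wrist');p=c['pixels'];cv2.imwrite('pics/w8.png',p[:,:,::-1])
h=cv2.cvtColor(p,cv2.COLOR_RGB2HSV);H,S,V=h[...,0],h[...,1],h[...,2]
print('wood');comps(c,(H<24)&(H>8)&(S>90),40,(100,0,540,224),800);print('glue');comps(c,(H>=25)&(H<40)&(S>60),97,(100,0,540,224),100);to(386,-405,240,-85.1)"
```

```text
time: 23.95
tool_pos: [393.0, -366.6, 239.8]
tcp_rot: [-3.141, -0.002, 1.652]
contact_force: [1.1, 0.8, 0.5]
grip_width: 60.2
finger_force: 0.0
time: 24.32
tool_pos: [394.4, -363.6, 240.9]
tcp_rot: [-3.141, -0.001, 1.659]
contact_force: [0.3, 0.1, -0.6]
grip_width: 59.8
finger_force: 0.0
wood
px [323. 166.] area 1463.0 world x,y,L,W,ang [ 398.3 -356.   121.9   22.5  -85.2]
glue
px [305. 172.] area 648.0 world x,y,L,W,ang [ 382.6 -352.    32.1   22.6   88.8]
dp [-0.0404 -0.0121  0.0011] rot [-0.    -0.001  0.003] j6 -0.98 yaw now 95.1
```

View pics/w8.png

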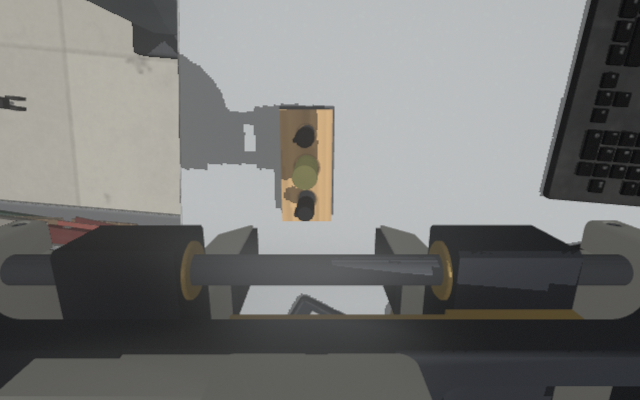

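The rack is at rows 105–221. The glue stick's top circle is about (305,174), with the highlighters at rows 135 and 210.

```bash
python3 -c "
from h import *
c=cam('wrist');p=c['pixels'];h=cv2.cvtColor(p,cv2.COLOR_RGB2HSV);m=((h[...,0]>=25)&(h[...,0]<40)&(h[...,1]>60));m[:,:250]=0;m[:,360:]=0;m[224:]=0
y,x=np.nonzero(m);print(x.min(),x.max(),y.min(),y.max())
u=(x.min()+x.max())/2;v=y.max()-13.5
P=ray(c,[u,v],97)[0];print(P);to(P[0],P[1],110,-85.1)"
```

```text
292 317 155 189
[ 383.0077759  -355.60104745]
dp [ 0.0092 -0.0108  0.1313] rot [ 0.    -0.     0.003] j6 -0.98 yaw now 95.1
```

```bash
python3 -m pendant '{"dp":[[0.01,-0.011,0.03],[0.01,-0.011,0.07],[0.01,-0.011,0.11],[0.01,-0.011,0.14],[0.01,-0.011,0.165],[0.01,-0.011,0.18],[0.01,-0.011,0.186],[0.01,-0.011,0.186]],"rotation":[[0,0,0],[0,0,0],[0,0,0],[0,0,0],[0,0,0],[0,0,0],[0,0,0],[0,0,0]]}' 0.06
python3 -m pendant '{"dp":[[0,0,0],[0,0,0],[0,0,0],[0,0,0],[0,0,0],[0,0,0]],"rotation":[[0,0,0],[0,0,0],[0,0,0],[0,0,0],[0,0,0],[0,0,0]]}' 0.01
python3 -c "
from h import *
print(get_obs()['tool_pos'],get_obs()['contact_force'])"
```

```text
time: 25.42
tool_pos: [382.5, -356.1, 55.5]
tcp_rot: [3.141, 0.0, 1.657]
contact_force: [-0.5, -0.2, 0.1]
grip_width: 59.9
finger_force: 0.0
time: 26.18
tool_pos: [382.3, -356.2, 55.3]
tcp_rot: [3.141, 0.0, 1.657]
contact_force: [-0.1, -0.4, 1.6]
grip_width: 24.5
finger_force: 30.0
[ 382.25906671 -356.15039128   55.33748463] [-0.05202831 -0.35198474  1.59243198]
```

```bash
python3 -m pendant '{"dp":[[0,0,-0.02],[0,0,-0.045],[0,0,-0.07],[0,0,-0.095],[0,0,-0.115],[0,0,-0.115],[0,0,-0.115]],"rotation":[[0,0,0],[0,0,0],[0,0,0],[0,0,0],[0,0,0],[0,0,0],[0,0,0]]}'
python3 -c "
from h import *
b=np.array([460.5,-11.5]);l=np.array([.232,.973]);P=b-85*l;print(P);to(P[0],P[1],170,-103.4)"
```

```text
time: 27.05
tool_pos: [381.8, -355.6, 169.2]
tcp_rot: [-3.141, -0.001, 1.657]
contact_force: [0.1, 0.3, -0.6]
grip_width: 24.5
finger_force: 30.0
[440.78  -94.205]
dp [ 0.2554  0.0812 -0.0005] rot [-0.001 -0.001  0.32 ] j6 -0.98 yaw now 94.9
```

```bash
python3 -m pendant '{"dp":[[0.05,0.016,0],[0.1,0.032,0],[0.15,0.048,0],[0.2,0.064,0],[0.24,0.076,0],[0.255,0.081,0],[0.255,0.081,0],[0.255,0.081,0]],"rotation":[[0,0,0.08],[0,0,0.16],[0,0,0.24],[0,0,0.32],[0,0,0.32],[0,0,0.32],[0,0,0.32],[0,0,0.32]]}'
python3 -c "
from h import *
c=cam('wrist');p=c['pixels'];cv2.imwrite('pics/w9.png',p[:,:,::-1]);to(440.8,-94.2,50,-103.4)"
```

```text
time: 28.05
tool_pos: [440.9, -96.1, 169.9]
tcp_rot: [-3.141, 0.0, 1.336]
contact_force: [0.5, -0.4, 0.1]
grip_width: 24.9
finger_force: 30.0
dp [ 0.002  -0.0005  0.12  ] rot [-0.     0.    -0.002] j6 -0.15 yaw now 76.5
```

View pics/w9.png

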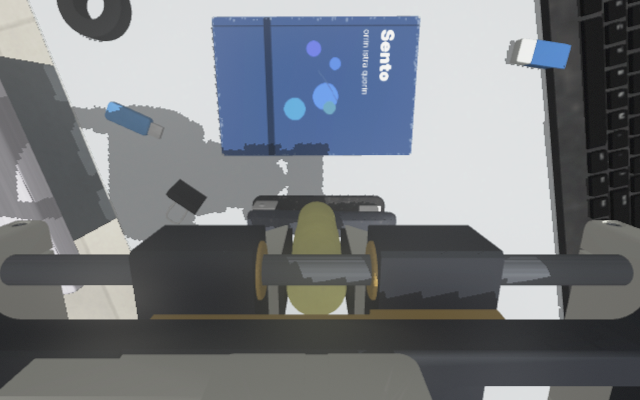

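The glue stick is held upright over the lane. The whole book shows (rows 17–155), with the stapler's book-side edge at row ~197. I'll check the lane with rays.

```bash
python3 -c "
from h import *
c=cam('wrist');p=c['pixels'];h=cv2.cvtColor(p,cv2.COLOR_RGB2HSV);m=(h[...,0]>95)&(h[...,0]<125)&(h[...,1]>110)
comps(c,m,14,(195,0,440,170),3000)
b=np.array([460.5,-11.5]);e=np.array([.973,-.232]);l=np.array([.232,.973])
for uv,z in [((316,155),14),((254,197),0),((254,197),8),((384,197),0),((384,197),8),((250,212),53),((394,212),53)]:
  d=ray(c,uv,z)[0]-b;print(uv,z,(d@e).round(1),(d@l).round(1))"
```

```text
px [308.  88.] area 22526.0 world x,y,L,W,ang [459.6 -15.6 178.  110.8 -13.5]
(316, 155) 14 0.4 -60.5
(254, 197) 0 -63.3 -105.4
(254, 197) 8 -61.8 -103.3
(384, 197) 0 70.1 -105.6
(384, 197) 8 68.4 -103.5
(250, 212) 53 -57.1 -105.0
(394, 212) 53 68.2 -105.2
```

The stapler sits at -122.5 across and +3.5 along, within tolerance. Lowering the glue stick.

```bash
python3 -m pendant '{"dp":[[0.001,0,0.04],[0.001,0,0.075],[0.001,0,0.1],[0.001,0,0.11],[0.001,0,0.11],[0.001,0,0.11]],"rotation":[[0,0,0],[0,0,0],[0,0,0],[0,0,0],[0,0,0],[0,0,0]]}'
python3 -c "
from h import *
to(440.8,-93.5,50,-103.4)"
```

```text
time: 28.9
tool_pos: [441.9, -94.5, 61.1]
tcp_rot: [3.14, 0.0, 1.336]
contact_force: [0.3, 0.4, -0.9]
grip_width: 24.4
finger_force: 30.0
dp [ 0.0008 -0.0013  0.0111] rot [ 0.002  0.    -0.   ] j6 -0.15 yaw now 76.6
```

```bash
python3 -m pendant '{"dp":[[0,0,0.004],[0,0,0.008],[0,0,0.011],[0,0,0.011],[0,0,0.011]],"rotation":[[0,0,0],[0,0,0],[0,0,0],[0,0,0],[0,0,0]]}'
python3 -m pendant '{"dp":[[0,0,0],[0,0,0],[0,0,0],[0,0,0],[0,0,0]],"rotation":[[0,0,0],[0,0,0],[0,0,0],[0,0,0],[0,0,0]]}' 0.055
python3 -m pendant '{"dp":[[0,0,-0.02],[0,0,-0.06],[0,0,-0.11],[0,0,-0.16],[0,0,-0.2],[-0.12,0,-0.2],[-0.12,0,-0.2],[-0.12,0,-0.2]],"rotation":[[0,0,0],[0,0,0],[0,0,0],[0,0,0],[0,0,0],[0,0,0],[0,0,0],[0,0,0]]}'
python3 -m pendant '{"dp":[[0,0,0],[0,0,0],[0,0,0]],"rotation":[[0,0,0],[0,0,0],[0,0,0]]}'
python3 -c "
from h import *
c=cam('wrist');p=c['pixels'];cv2.imwrite('pics/w10.png',p[:,:,::-1]);
c=cam('scene');cv2.imwrite('pics/s2.png',cv2.resize(c['pixels'][80:380,200:420,::-1],None,fx=2,fy=2))"
```

```text
time: 29.52
tool_pos: [441.3, -94.1, 49.3]
tcp_rot: [3.141, -0.0, 1.337]
contact_force: [-1.2, -0.0, 3.6]
grip_width: 24.6
finger_force: 30.0
time: 30.15
tool_pos: [441.2, -94.1, 49.2]
tcp_rot: [3.142, -0.0, 1.337]
contact_force: [0.5, 0.5, -0.3]
grip_width: 55.1
finger_force: 0.0
time: 31.15
tool_pos: [412.5, -213.9, 249.1]
tcp_rot: [-3.142, 0.001, 1.332]
contact_force: [0.6, 0.9, -0.8]
grip_width: 55.0
finger_force: 0.0
time: 31.52
tool_pos: [413.7, -209.8, 249.2]
tcp_rot: [3.142, -0.0, 1.339]
contact_force: [-0.4, -0.4, 0.2]
grip_width: 55.1
finger_force: 0.0
```

View pics/w10.png

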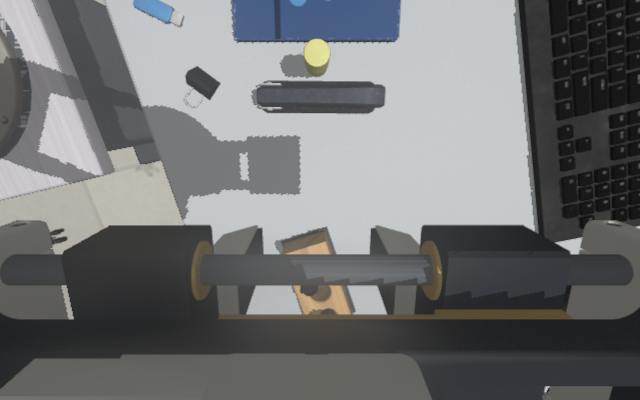

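View pics/s2.png

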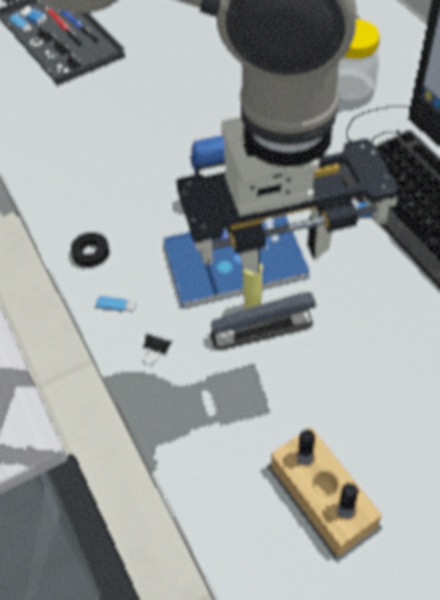

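All 14 views are used, so the final check is numeric only. The glue stick stands mid-lane at (317,55) and both highlighters are in their wells.

```bash
python3 -c "
from h import *
c=cam('top');p=c['pixels'];h=cv2.cvtColor(p,cv2.COLOR_RGB2HSV);m=(h[...,0]>95)&(h[...,0]<128)&(h[...,1]>110)
print('cap z110');comps(c,m,110,(230,150,292,250),30);print('book');comps(c,m,14,(285,160,360,250),300)
print('tin dark');comps(c,h[...,2]<100,15,(230,150,292,250),60)
c=cam('scene');p=c['pixels'];h=cv2.cvtColor(p,cv2.COLOR_RGB2HSV);m=(h[...,0]>95)&(h[...,0]<128)&(h[...,1]>110);print('scene cap z105');comps(c,m,105,(280,130,330,180),30)
b=np.array([460.5,-11.5]);c=cam('wrist');d=ray(c,(317,50),91)[0]-b;print('glue top',d@[.973,-.232],d@[.232,.973])
"
```

```text
cap z110
px [270. 191.] area 244.0 world x,y,L,W,ang [488.9 104.9  58.2  31.1 -14. ]
book
px [317. 206.] area 2634.5 world x,y,L,W,ang [459.4 -10.9 175.8 114.8 -13.4]
tin dark
px [273. 195.] area 480.5 world x,y,L,W,ang [480.1 107.6 104.1  59.3 -13.8]
scene cap z105
px [304. 156.] area 169.0 world x,y,L,W,ang [481.1  95.7  62.2  41.3  61.9]
glue top 1.1455673594503428 -84.90242393114707
```

```bash
python3 -c "
from plant import workorder
print(workorder.close_job())"
```

```text
the job is handed in; nothing more can be done
None
```

The job is handed in: by my last measurements the tin, stamp, stapler and glue stick are all within tolerance round the unmoved book, and both highlighters are still in their wells, but the hand-in returned no verdict.

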